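# Let the small steel balls out under the sorting card

## Task

Raise the white card at the mouth of the sloping sorting pan just far enough, and hold it there, for the two small steel balls to roll out underneath into the trough while the large ball stays behind the card. Then lower the card fully home in its slots so that it shuts the pan again, and let go.

Things in the scene. Friction and masses are not known exactly. Their poses are not given: they have to be found in the camera images.
- chute: fixed plywood sorting pan with grey floor sloping down 0.21 rad to its open mouth and a catch trough (walls 46 mm high) before it. Origin: on the table below the middle of the mouth; +x uphill, away from the robot within 0.5 rad; y along the mouth; z up. Pan floor at mouth 40 mm up; pan 120 mm wide, walls 88 mm. Guide posts 100 mm high (y 60 to 82 mm, both sides) form 11 mm slots for the card.
- card: white card across the mouth, upright in the slots; slides up, stays up only if held. Blade 146 mm wide (y), 7 thick (x), 70 high; mid-top a grip tab 44 wide (y), 13 thick (x), 66 to 116 mm above origin. Origin: middle of underside, 42 mm above the table (2 above the pan floor) when fully down; axes as chute. 0.07-0.14 kg. Raised 20 to 26 mm it passes small balls and stops the large.
- ball_a_center (a point): polished steel ball, 14 mm in diameter (12 g), the same as the other small one; this point is its centre. At the start it lies in the sloping pan against the card; once free it rolls down out of the mouth and drops about 30 mm into the trough.
- ball_b_center (a point): polished steel ball, 14 mm in diameter (12 g), the same as the other small one; this point is its centre. At the start it lies in the sloping pan against the card; once free it rolls down out of the mouth and drops about 30 mm into the trough.
- large_ball_center (a point): polished steel-coloured ball, 44 mm in diameter (about 0.12 kg); this point is its centre. It lies in the pan against the card, between the small balls, and must stay in the pan.

How it is judged:
By the outcome, as a careful person would: the job done as asked, in the order asked, and still so for the second after the job is handed in, with the robot touching nothing.
It also fails if it takes over 38 s, if anything falls off the work surface, if the arm or the gripper's body presses on something with over 40 N, if the wrist force passes 120 N, or if a joint passes its speed limit or range.

## Robot

A 6-joint arm with a two-finger parallel gripper is mounted at the origin on a cart in front of the work surface, level with it; the furniture and walls round the work are solid. World frame = base frame: x ahead of the robot, y to its left, z up, the work surface at z = 0. Lengths are in mm, angles in rad, forces in N, time in s.
With the tool pointing down it reaches from about 400 to 925 mm from the base axis. Payload 12.5 kg.
Tool frame: the origin (TCP) lies at the very end of the fingers, on their centre line; the grasp point (between the pads) lies 19 mm behind it; z points along the fingers, y is the line along which they close (so a half turn about z gives the same grasp; the last joint's range is limited). The gripper opens to 95 mm and grips with 3 to 60 N. Pads are 20 mm wide; open, the fingers measure 119 mm over their backs; the gripper's body (75 mm by 180 mm) begins 59 mm behind the grasp point.
Start: joints at [-1.262, 0.491, 1.559, -0, 1.092, -0.106], TCP at [251.903, -572.007, 214.661] pointing down, gripper open.
Joint ranges: [-3.1, 3.1], [-0.84, 2.19], [0.05, 2.79], [-1.13, 4.28], [0.06, 2.93], [-2.69, 2.69]. Speed limits (rad/s): [2.22, 2.22, 2.79, 3.14, 3.14, 3.14].

## Interface

Orientations are given as a unit quaternion [w, x, y, z].
In Python, from plant import robot gives the robot as it stands.
- The arm moves only by the tool arm_command, never from a script. Its argument "moves" is a list of rows, each a list of 6 numbers: the shift along the tool's x, y, z in units of 25 mm (1.0 is 25 mm), then the turn, a rotation vector about the tool's x, y, z in units of 6 degrees (1.0 is 6 degrees). A call has 1 to 5 rows; each row is the pose to reach, as a shift and turn from the pose commanded when the call began, along the tool's axes at that moment; what a row does not reach only later rows make up. A row lasts 1/12 s, in which the tool goes at most 41.7 mm and 7.16 degrees, less where a joint would pass 70% of its speed; a pose out of reach is approached as far as the arm can. A call with a gripper value outside its range is refused whole. "claw" is the finger opening in mm, from 0 to 95.1, set as the call begins (left out, the last holds). The fingers move at their own pace and stop on an object; "newtons" is the grip in N (left out, the last holds). Time passes only in rows, so rows that repeat a pose let the fingers close. It gives the time, the measured TCP pose, the force, the opening and the grip force at its end, in the units of the state.
- robot.get_obs(): the state, without advancing time (a new reading comes with each control period).
- robot.get_image(name): name is "scene" or "top" or "wrist"; returns a dict with "image" (400x640x3 uint8, red, green, blue), "intrinsics" (3x3 intrinsics, pixels), "k1" (the pictures are not rectified: a ray, as slopes to the right and down, at radius r is drawn at 1 + k1 r^2 times it, then the intrinsics apply), "R" (3x3) and "t" (3): a world point X has camera coordinates R X + t. Camera axes: x right, y down, z forward; pixel columns grow to the right and rows downward; lengths in mm; the calibration is good to about 2 mm. A picture is of the moment at which its call begins. There is no depth.
- robot.finish_job(): hands the job in; it is judged then, once.
The state is a dict: "time": time; "q": joint angles; "qd": joint speeds; "joint_efforts": joint torques, N m; "ee_pos": TCP position; "eef_rot": TCP orientation; "ft_force": force on the tool from outside, world axes, zero at the start; "moment": the same for the moment, N m; "width": finger opening in mm; "gripper_force": force on a finger pad.
Only numpy, scipy, OpenCV 4.12 (cv2) and the standard library are available. Lean on these libraries where they do the work, as an engineer would, in place of code of your own. Each camera call takes 0.05 s, during which the arm holds its last target. There are 200 camera calls.

## Working session

There is one attempt and no reset: what is moved stays moved. The work goes in short steps, Python scripts to look and compute and a tool call to move; the robot and the scene stay as the last step left them, time stands still between calls to the robot, and variables do not carry over. Pictures are saved under pics/ and viewed, at most 10 in all, crops included, and the job is handed in when it is done.

Besides the shell and the picture viewer there is one more tool, called after "Emit:" as name(argument=value, ...) on one line, values as JSON. arm_command: Moves the arm, as the interface text tells. Its arguments: {"type":"object","properties":{"moves":{"type":"array","items":{"type":"array","items":{"type":"number"}}},"claw":{"type":"number"},"newtons":{"type":"number"}},"required":["moves"]}

```bash
mkdir -p pics; ls
python3 - <<'E'
from plant import robot
import cv2,pickle
o=robot.get_obs();print(o['time'],o['ee_pos'],o['eef_rot'],o['width'])
d={}
for n in("scene","top"):
    d[n]=robot.get_image(n);cv2.imwrite(f"pics/{n}0.png",d[n]["image"][:,:,::-1])
pickle.dump(d,open("d0.pkl","wb"))
E
```

```text
pics
0.0 [ 251.83978877 -571.76676513  214.08239046] [-5.17052756e-04  9.78566371e-01  2.05931028e-01 -5.28403539e-05] 95.14023894312534
```

View pics/scene0.png

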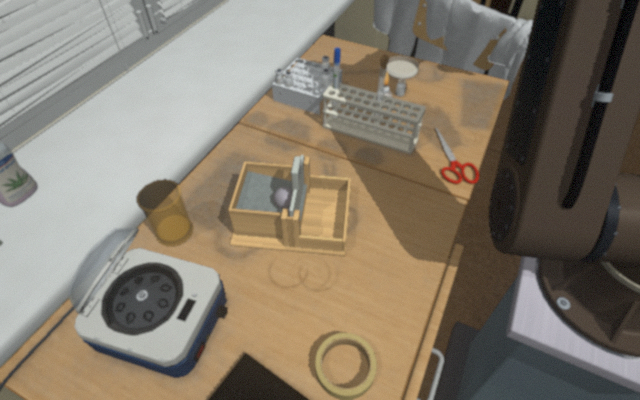

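View pics/top0.png

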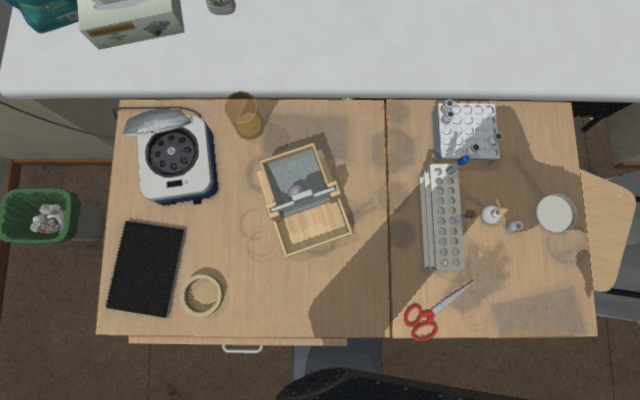

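The pan lies at about (305,200) in the top view, rotated with its mouth towards the robot. The scene view shows it at (295,205). I'll enlarge both.

```bash
python3 - <<'E'
import cv2,pickle,numpy as np
d=pickle.load(open("d0.pkl","rb"))
a=d["top"]["image"][135:265,245:365,::-1];b=d["scene"]["image"][145:260,220:360,::-1]
a=cv2.resize(a,None,fx=4.5,fy=4.5,interpolation=cv2.INTER_CUBIC)
cv2.imwrite("pics/topc.png",a)
for n in d: print(n,d[n]["R"].round(3).tolist(),d[n]["t"],d[n]["k1"],d[n]["intrinsics"].tolist())
E
cat > h.py <<'E'
import numpy as np
from scipy.optimize import least_squares
def proj(c,X):
    p=np.atleast_2d(X)@np.array(c["R"]).T+np.array(c["t"]);s=p[:,:2]/p[:,2:]
    s=s*(1+c["k1"]*(s**2).sum(1,keepdims=True));K=np.array(c["intrinsics"])
    return s*[K[0,0],K[1,1]]+K[:2,2]
def atz(c,px,z):
    return least_squares(lambda v:proj(c,[v[0],v[1],z])[0]-px,[600,0],x_scale=100).x
E
```

```text
scene [[-0.899, -0.439, 0.003], [-0.33, 0.673, -0.662], [0.288, -0.596, -0.75]] [532.03777908 181.22216563 783.66881438] 0.02323356477658059 [[421.8934823814543, 0.0, 320.5768713152418], [0.0, 421.8934823814543, 189.23837215383224], [0.0, 0.0, 1.0]]
top [[0.003, -1.0, 0.005], [-0.985, -0.004, -0.172], [0.172, -0.004, -0.985]] [ 56.16297279 588.89726075 810.15326534] -0.039849615510664696 [[369.41088247751605, 0.0, 323.78452527373895], [0.0, 369.41088247751605, 204.12156409663064], [0.0, 0.0, 1.0]]
```

View pics/topc.png

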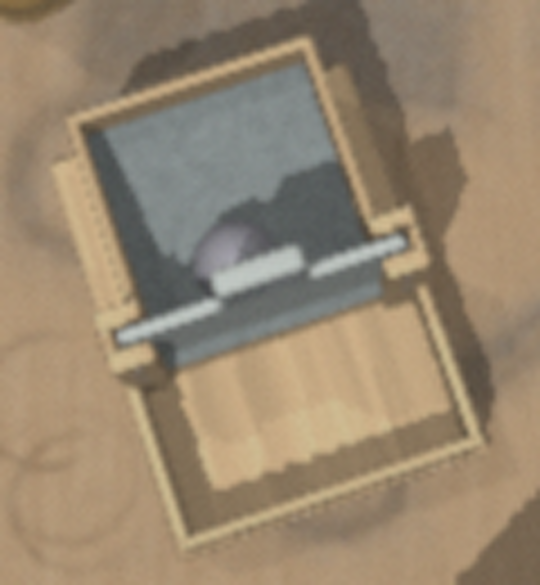

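The crop shows the blade ends at about crop (118,338) and (405,242), and the tab top centred near (258,268). The large ball is at (225,250), behind the card.

Run:
```python
import pickle,numpy as np
from h import *
d=pickle.load(open("d0.pkl","rb"));c=d["top"]
print("cam",-np.array(c["R"]).T@c["t"])
f=lambda u,v:(245+u/4.5-.4,135+v/4.5-.4)
A=atz(c,f(118,338),112);B=atz(c,f(405,242),112);T=atz(c,f(258,268),158)
print(A,B,(A+B)/2,np.linalg.norm(A-B),T)
e=A-B;print("chute yaw",np.arctan2(-e[0],e[1]))
for p in [(185,545),(480,442)]:print(atz(c,f(*p),46))
for p in [(72,122),(308,42)]:print(atz(c,f(*p),88))
```

```text
cam [440.53973469  61.56524815 899.13126903]
[565.37134034 172.59845396] [612.96329325  34.88196239] [589.16731679 103.74020817] 145.70801636409914 [590.53667831 103.31347192]
chute yaw 0.3327310382704654
[469.30425354 144.93584658]
[522.35857551  -5.72660506]
[679.71522648 202.397234  ]
[722.45750288  83.33181223]
```

Emit:
arm_command(moves=[[23.2,-19.2,-0.8,0,0,-14.2],[23.2,-19.2,-0.8,0,0,-14.2],[23.2,-19.2,-0.8,0,0,-14.2],[23.2,-19.2,-0.8,0,0,-14.2],[23.2,-19.2,-0.8,0,0,-14.2]], claw=60, newtons=15)

```text
time: 0.52
ee_pos: [345.5, -383.9, 220.0]
eef_rot: [-0.0, 0.866, 0.499, -0.0]
ft_force: [0.8, 0.2, 0.9]
width: 66.9
gripper_force: 0.0
```

```bash
cat > go.py <<'E'
import sys,numpy as np
from plant import robot
from scipy.spatial.transform import Rotation as Ro
# usage: go.py x y z yaw(of chute x axis; tool y goes along it, tool down)
def main(x,y,z,yaw):
    o=robot.get_obs();q=np.array(o["eef_rot"]);R=Ro.from_quat(q[[1,2,3,0]])
    c,s=np.cos(yaw),np.sin(yaw)
    T=Ro.from_matrix(np.array([[-s,c,0],[c,s,0],[0,0,-1]]).T.T)
    print("t",o["time"],"pos",np.round(o["ee_pos"],1),"F",np.round(o["ft_force"],1),"M",np.round(o["moment"],2),"w",round(o["width"],1),"g",np.round(o["gripper_force"],1),"q6",round(o["q"][5],2))
    print("units",np.round(R.inv().apply(np.array([x,y,z])-o["ee_pos"])/25,2),np.round(np.degrees((R.inv()*T).as_rotvec())/6,2))
main(*map(float,sys.argv[1:]))
E
python3 go.py 590 103.5 230 .335
```

```text
t 0.5167 pos [ 345.5 -383.9  220. ] F [0.8 0.2 0.9] M [-0.01 -0.05 -0.  ] w 66.9 g 0.0 q6 -0.44
units [21.77 -1.32 -0.4 ] [-0.   -0.   -8.22]
```

Emit:
arm_command(moves=[[21.8,-1.3,-0.4,0,0,-8.2],[21.8,-1.3,-0.4,0,0,-8.2],[21.8,-1.3,-0.4,0,0,-8.2],[21.8,-1.3,-0.4,0,0,-8.2],[21.8,-1.3,-0.4,0,0,-8.2]])

```text
time: 0.93
ee_pos: [440.2, -198.3, 224.0]
eef_rot: [-0.0, 0.671, 0.742, -0.0]
ft_force: [-0.6, 0.3, -0.4]
width: 60.1
gripper_force: 0.0
```

```bash
python3 go.py 590 103.5 230 .335
```

```text
t 0.9333 pos [ 440.2 -198.3  224. ] F [-0.6  0.3 -0.4] M [-0.05 -0.12 -0.01] w 60.1 g 0.0 q6 -0.66
units [11.41  7.17 -0.24] [-0.    0.   -2.24]
```

Emit:
arm_command(moves=[[11.4,7.2,-0.2,0,0,-2.2],[11.4,7.2,-0.2,0,0,-2.2],[11.4,7.2,-0.2,0,0,-2.2],[11.4,7.2,-0.2,0,0,-2.2],[11.4,7.2,-0.2,0,0,-2.2]])

```text
time: 1.35
ee_pos: [534.5, -12.3, 227.0]
eef_rot: [-0.0, 0.584, 0.812, -0.0]
ft_force: [0.9, 0.0, -0.2]
width: 60.1
gripper_force: 0.0
```

```bash
python3 go.py 590 103.5 230 .335
```

```text
t 1.35 pos [534.5 -12.3 227. ] F [ 0.9  0.  -0.2] M [-0.02 -0.13 -0.04] w 60.1 g 0.0 q6 -0.47
units [ 3.68  3.58 -0.12] [-0.  -0.  -0.1]
```

Emit:
arm_command(moves=[[3.6,3.6,-0.1,0,0,-0.1],[3.6,3.6,-0.1,0,0,-0.1],[3.6,3.6,-0.1,0,0,-0.1],[3.6,3.6,-0.1,0,0,-0.1],[3.6,3.6,-0.1,0,0,-0.1]])

```text
time: 1.77
ee_pos: [590.8, 101.5, 228.8]
eef_rot: [-0.0, 0.578, 0.816, -0.0]
ft_force: [-0.3, -1.3, -0.3]
width: 60.0
gripper_force: 0.0
```

```bash
python3 go.py 590 103.5 230 .335;  python3 - <<'E'
from plant import robot
import cv2,pickle
d=robot.get_image("wrist");cv2.imwrite("pics/w1.png",d["image"][:,:,::-1]);pickle.dump(d,open("w1.pkl","wb"))
E
```

```text
t 1.7667 pos [590.8 101.5 228.8] F [-0.3 -1.3 -0.3] M [-0.05 -0.09  0.  ] w 60.0 g 0.0 q6 -0.28
units [ 0.09 -0.   -0.05] [-0.01 -0.    0.03]
```

View pics/w1.png

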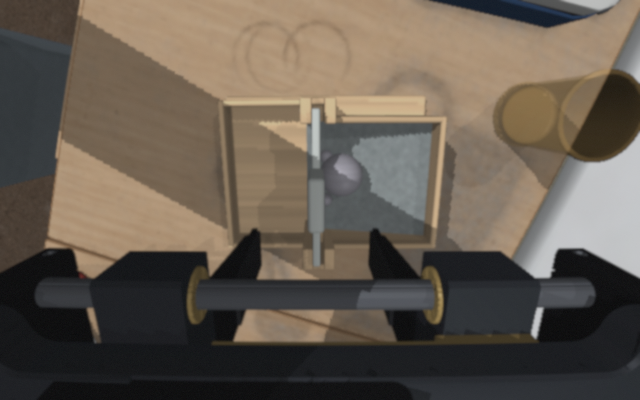

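The wrist view shows the blade top from (316,108) to (317,266). The tab top spans about x 309–324 and y 178–232.

Run:
```python
import pickle,numpy as np
from h import *
c=pickle.load(open("w1.pkl","rb"))
A=atz(c,(316,108),112);B=atz(c,(317.5,266),112)
print(A,B,(A+B)/2,np.linalg.norm(A-B));e=A-B;print(np.arctan2(-e[0],e[1]))
for p in [(309,178),(324,178),(309,232),(324,232),(316.5,205)]:print(atz(c,p,158))
print(proj(c,[590,103.5,158]),proj(c,[583.9,85.3,158]))
import cv2
im=c["image"][95:275,215:455,::-1];cv2.imwrite("pics/w1c.png",cv2.resize(im,None,fx=3.2,fy=3.2,interpolation=cv2.INTER_CUBIC))
```

```text
[567.24916411 173.10651568] [616.72368962  36.97012186] [591.98642687 105.03831877] 144.84766617780866
0.348578839514774
[578.97853267 123.8471511 ]
[589.44742471 127.52604916]
[592.88927392  83.64729032]
[603.83937803  87.49759195]
[591.12881944 106.08177948]
[[313.96199671 207.61313727]] [[298.6725822  226.46337846]]
```

View pics/w1c.png

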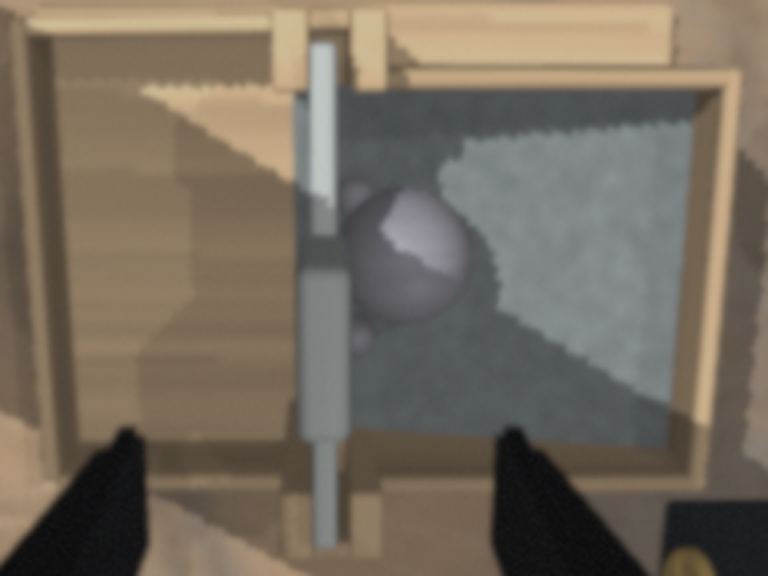

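```bash
python3 go.py 591 104.8 122 .34
```

```text
t 1.8167 pos [590.3 100.1 228.9] F [ 0.6 -0.3  0. ] M [ 0.01 -0.1  -0.  ] w 60.0 g 0.0 q6 -0.28
units [0.17 0.09 4.28] [-0.01 -0.   -0.03]
```

Emit:
arm_command(moves=[[0.1,0.05,1,0,0,0],[0.17,0.09,2,0,0,0],[0.17,0.09,3,0,0,0],[0.17,0.09,3.9,0,0,0],[0.17,0.09,4.28,0,0,0]], claw=40)

```text
time: 2.23
ee_pos: [589.8, 102.6, 120.0]
eef_rot: [-0.001, 0.58, 0.815, -0.001]
ft_force: [-1.3, -0.1, -1.3]
width: 40.4
gripper_force: 0.0
```

Emit:
arm_command(moves=[[0,0,0,0,0,0],[0,0,0,0,0,0]])

```text
time: 2.4
ee_pos: [591.5, 103.4, 123.1]
eef_rot: [-0.0, 0.58, 0.815, -0.0]
ft_force: [0.7, 0.7, -1.0]
width: 39.9
gripper_force: 0.0
```

```bash
python3 go.py 591 104.8 122 .34;  python3 - <<'E'
from plant import robot
import cv2,pickle
d=robot.get_image("wrist");cv2.imwrite("pics/w2.png",d["image"][:,:,::-1]);pickle.dump(d,open("w2.pkl","wb"))
E
```

```text
t 2.4 pos [591.5 103.4 123.1] F [ 0.7  0.7 -1. ] M [-0.01 -0.09 -0.03] w 39.9 g 0.0 q6 -0.27
units [0.06 0.   0.04] [-0.    0.   -0.06]
```

View pics/w2.png

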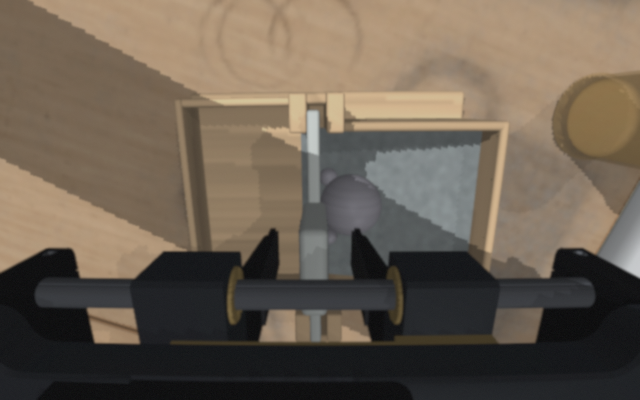

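The tab (columns 302–326) is centred between the fingers (tips at 272 and 355). Closing on it.

Emit:
arm_command(moves=[[0,0,0,0,0,-0.05],[0,0,0,0,0,-0.05],[0,0,0,0,0,-0.05],[0,0,0,0,0,-0.05],[0,0,0,0,0,-0.05]], claw=5, newtons=20)

```text
time: 2.87
ee_pos: [591.4, 104.3, 122.9]
eef_rot: [0.0, 0.577, 0.817, 0.0]
ft_force: [-1.6, -1.1, 5.2]
width: 13.1
gripper_force: 20.0
```

Emit:
arm_command(moves=[[0,0,0,0,0,0],[0,0,0,0,0,0],[0,0,0,0,0,0]])

```text
time: 3.12
ee_pos: [591.4, 104.3, 122.9]
eef_rot: [0.0, 0.577, 0.817, 0.0]
ft_force: [-1.6, 0.0, 5.7]
width: 13.0
gripper_force: 20.0
```

```bash
python3 go.py 591 104.8 122 .34
```

```text
t 3.1167 pos [591.4 104.3 122.9] F [-1.6  0.   5.7] M [-0.1   0.35  0.06] w 13.0 g 20.0 q6 -0.28
units [ 0.02 -0.01  0.04] [0. 0. 0.]
```

Emit:
arm_command(moves=[[0,0,-0.2,0,0,0],[0,0,-0.4,0,0,0],[0,0,-0.6,0,0,0],[0,0,-0.8,0,0,0],[0,0,-0.9,0,0,0]])

```text
time: 3.53
ee_pos: [591.6, 104.3, 145.9]
eef_rot: [0.0, 0.577, 0.817, 0.0]
ft_force: [0.1, 0.4, -0.9]
width: 13.1
gripper_force: 20.0
```

```bash
python3 go.py 591 104.8 145.9 .34
```

```text
t 3.5333 pos [591.6 104.3 145.9] F [ 0.1  0.4 -0.9] M [ 0.01 -0.11  0.04] w 13.1 g 20.0 q6 -0.28
units [ 0.03 -0.02  0.  ] [0.01 0.   0.  ]
```

Exactly 23 mm up with a light load. I'll wait about 1 s, then look.

Emit:
arm_command(moves=[[0,0,0,0,0,0],[0,0,0,0,0,0],[0,0,0,0,0,0],[0,0,0,0,0,0],[0,0,0,0,0,0]])

```text
time: 3.95
ee_pos: [591.3, 104.3, 144.8]
eef_rot: [-0.0, 0.577, 0.817, -0.0]
ft_force: [-0.5, -0.1, -1.5]
width: 12.7
gripper_force: 20.0
```

Emit:
arm_command(moves=[[0,0,0,0,0,0],[0,0,0,0,0,0],[0,0,0,0,0,0],[0,0,0,0,0,0],[0,0,0,0,0,0]])

```text
time: 4.37
ee_pos: [591.4, 104.3, 145.0]
eef_rot: [0.0, 0.577, 0.817, -0.0]
ft_force: [-0.7, 0.1, -0.7]
width: 12.9
gripper_force: 20.0
```

```bash
python3 go.py 591 104.8 145.9 .34
python3 - <<'E'
from plant import robot
import cv2,numpy as np
a=robot.get_image("wrist")["image"][80:300,160:520,::-1];b=robot.get_image("scene")["image"][145:260,220:360,::-1]
a=cv2.resize(a,(400,244));b=cv2.resize(b,(400,328),interpolation=cv2.INTER_CUBIC)
a=cv2.resize(a,(620,379),interpolation=cv2.INTER_CUBIC)
cv2.imwrite("pics/l1.png",np.vstack([np.pad(robot.get_image("wrist")["image"][85:255,160:520,::-1].repeat(2,0).repeat(2,1),((0,0),(0,0),(0,0)))[:340],cv2.resize(b,(720,256))[:256]]))
E
```

```text
t 4.3667 pos [591.4 104.3 145. ] F [-0.7  0.1 -0.7] M [-0.08  0.07  0.02] w 12.9 g 20.0 q6 -0.28
units [ 0.02 -0.01 -0.03] [-0.  0.  0.]
```

View pics/l1.png

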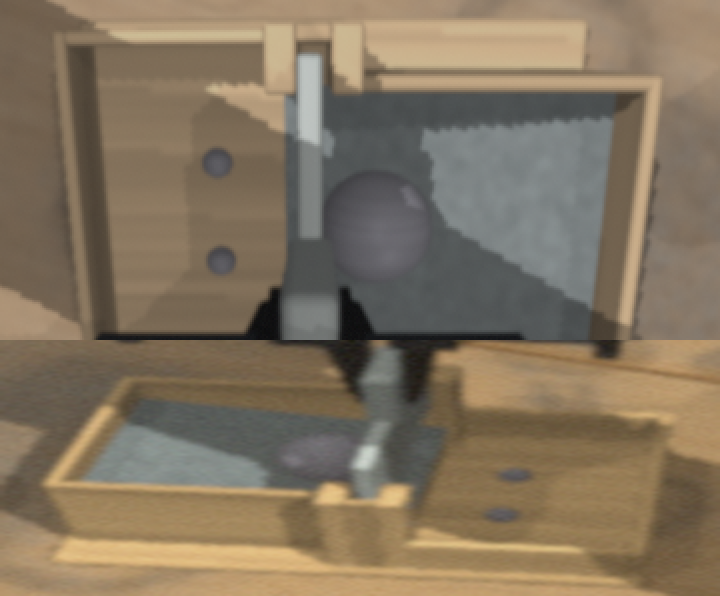

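Both small balls are in the trough, at picture (217,162) and (221,261). The large one is behind the card at (376,225). Lowering.

Emit:
arm_command(moves=[[0,0,0.2,0,0,0],[0,0,0.4,0,0,0],[0,0,0.6,0,0,0],[0,0,0.8,0,0,0],[0,0,0.9,0,0,0]])

```text
time: 4.93
ee_pos: [591.6, 104.4, 122.6]
eef_rot: [0.0, 0.577, 0.817, 0.0]
ft_force: [-6.9, 0.9, 27.5]
width: 13.0
gripper_force: 20.0
```

Emit:
arm_command(moves=[[0,0,0,0,0,0],[0,0,0,0,0,0],[0,0,0,0,0,0]])

```text
time: 5.18
ee_pos: [591.5, 104.3, 122.7]
eef_rot: [0.0, 0.577, 0.817, 0.0]
ft_force: [-2.4, 0.6, 4.8]
width: 12.9
gripper_force: 20.0
```

It is seated, with the same height and force as at the start. Releasing.

Emit:
arm_command(moves=[[0,0,0,0,0,0],[0,0,0,0,0,0],[0,0,0,0,0,0],[0,0,0,0,0,0],[0,0,0,0,0,0]], claw=45)

```text
time: 5.6
ee_pos: [591.4, 104.3, 122.4]
eef_rot: [0.0, 0.577, 0.817, -0.0]
ft_force: [0.1, -0.4, 0.3]
width: 40.8
gripper_force: 0.0
```

Emit:
arm_command(moves=[[0,0,-0.5,0,0,0],[0,0,-1.5,0,0,0],[0,0,-2.5,0,0,0],[0,0,-3.5,0,0,0],[0,0,-4.5,0,0,0]])

```text
time: 6.02
ee_pos: [591.2, 104.3, 236.2]
eef_rot: [-0.0, 0.577, 0.817, -0.0]
ft_force: [-0.5, -0.5, 0.4]
width: 44.8
gripper_force: 0.0
```

Emit:
arm_command(moves=[[0,0,0,0,0,0],[0,0,0,0,0,0],[0,0,0,0,0,0],[0,0,0,0,0,0]])

```text
time: 6.35
ee_pos: [590.9, 104.2, 233.8]
eef_rot: [-0.001, 0.577, 0.817, -0.001]
ft_force: [-0.7, 0.9, -0.2]
width: 45.0
gripper_force: 0.0
```

Run:
```python
from plant import robot
import cv2,numpy as np
a=robot.get_image("wrist")["image"][90:275,160:520,::-1];b=robot.get_image("scene")["image"][145:260,220:360,::-1]
cv2.imwrite("pics/l2.png",np.vstack([cv2.resize(a,(640,329),interpolation=2),cv2.resize(b,(640,260),interpolation=2)]))
```

```text
(no output)
```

View pics/l2.png

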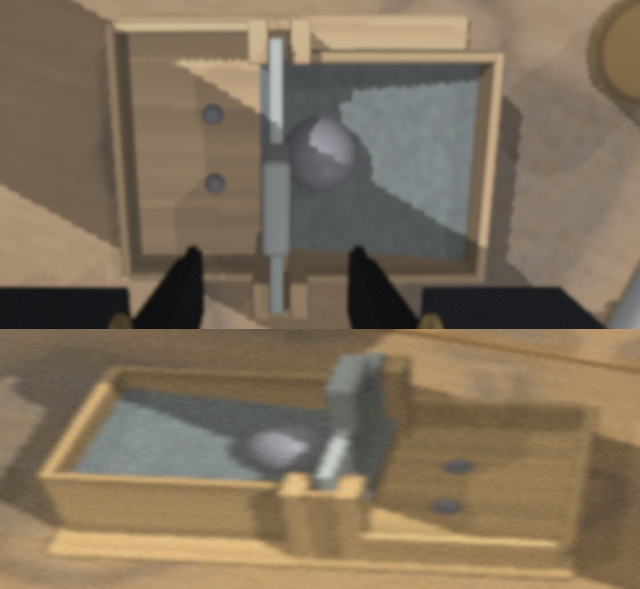

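The card is home in its slots. The small balls are in the trough at (212,114) and (214,183), the large ball is behind the card at (320,155), and the gripper is clear.

```bash
python3 -c "
from plant import robot
print(robot.finish_job())"
```

```text
the job is handed in; nothing more can be done
None
```

Both small balls rolled out into the trough, the large ball stayed in the pan, the card is back down in its slots and released, and the job was handed in at about 6.5 s; no verdict was returned.

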